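# Walk the table radio home onto its charging contacts

## Robot

A 6-joint arm with a two-finger parallel gripper is mounted at the origin on the work surface. World frame = base frame: x ahead of the robot, y to its left, z up, the work surface at z = 0. Lengths are in m, angles in rad, forces in N, time in s.
With the tool pointing down it reaches from about 0.35 to 0.975 m from the base axis. Payload 17.4 kg.
Tool frame: the origin (TCP) lies at the very end of the fingers, on their centre line; the grasp point (between the pads) lies 19 mm behind it (ctrl.hold_point_z is the distance from the TCP to the grasp point, in m); z points along the fingers, x is the direction in which the jaws open and shut, and the axes are right-handed (so a half turn about z gives the same grasp; the last joint's range is limited). The gripper opens to 85 mm and grips with 20 to 120 N. Pads are 22 mm wide; open, the fingers measure 114 mm over their backs; the gripper's body (76 mm by 85 mm) begins 54 mm behind the grasp point. The pads swing forward as they close: fully open they stand 13 mm farther back than shut.
Start: joints at [-1.144, 0.116, 1.442, -0, 1.584, -0.038], TCP at [0.303, -0.603, 0.231] pointing down, gripper open.
Joint ranges: [-2.83, 2.83], [-0.83, 2.19], [0.07, 2.5], [-1.14, 4.28], [0.01, 3], [-2.97, 2.97]. Speed limits (rad/s): [1.89, 1.89, 2.22, 3.14, 3.14, 3.14].

## Interface

Orientations are given as a rotation vector (axis times angle).
In Python, from rig import ctrl, status, eyes gives the robot as it stands. The module is installed in compiled form; this text tells all that it offers. Calls block until the motion is done:
- ctrl.goto(position, orientation): joint-space move of the TCP to a pose.
- ctrl.move_linear(position, frame=None, feed=0.15): straight line of the TCP; frame=None keeps the orientation; feed is the mean speed in m/s.
- ctrl.movej(angles): joint-space move.
- ctrl.move_gripper(opening, f_grip=None): finger opening in m; f_grip is the grip in N (None keeps the last); returns when the fingers have stopped.
- ctrl.dwell(seconds).
- ctrl.inverse_kinematics(position, orientation): joint angles nearest the present ones, or None.
- status.sense(): the state.
- eyes.grab_frame(name): name is "side" or "top" or "wrist"; returns a dict with "img" (384x512x3 uint8, red, green, blue), "range_z" (384x512 float32, m along the optical axis (not along the pixel's ray), 0 where there is no reading), "mtx" (3x3 intrinsics, pixels), "k1" (the pictures are not rectified: a ray, as slopes to the right and down, at radius r is drawn at 1 + k1 r^2 times it, then the intrinsics apply), "extrinsics" (4x4, takes a point from camera to world coordinates). Camera axes: x right, y down, z forward; pixel columns grow to the right and rows downward; lengths in m; the calibration is good to about 2 mm. A picture is of the moment at which its call begins.
A pose or a line that the arm cannot do raises ctrl.MotionError and nothing moves.
- ctrl.job_done(): hands the job in, once; it reports no verdict.
Trained networks look in a picture, given as the dict that the camera call returned (one of the last four; its "shot" number tells which), for a name from the list of things; names that differ only in an ending like _2 or _b are one class to them, and where a whole thing is asked for, a point or a joint stands for the part that bears it (a point fixed in the world has none). Each returns a list of dicts, best first, with "confidence" (0 to 1); they miss things now and then, are a little off and sometimes report something else, mostly with a low value. They report only what shows in the picture. A call takes as long as a camera call. They do not tell look-alikes from the thing itself.
- eyes.spot_in(picture, name): "centre" ([x, y, z] in m, in the coordinates of the camera as it stood for that picture, good to about 4 mm: the middle of the surface that is visible of it).
- eyes.masks_of(picture, name): "region" (384x512 bool, what is visible of it).
The state is a dict: "t": time; "qpos": joint angles; "qvel": joint speeds; "joint_efforts": joint torques, N m; "tool_pos": TCP position; "orientation": TCP orientation; "ft_force": force on the tool from outside, world axes, zero at the start; "wrist_torque": the same for the moment, N m; "gripper_width": finger opening in m.
Only numpy, scipy, OpenCV 4.12 (cv2) and the standard library are available. Lean on these libraries where they do the work, as an engineer would, in place of code of your own. Each camera call takes 0.05 s, during which the arm holds its last target. There are 200 camera calls.

## Task

Walk the heavy table radio back into its wooden charging bay by pushing its two soft orange front corner bumpers in turn, one at a time, until it sits square and rests on both sprung charging contacts at the back of the bay, both of them slightly pressed in after you have let go. How deep the contacts sit is not known, so feel for them: push gently, always below 30 N, never squash the springs to their end, keep off the glass display, and leave the bowl, goblet and book where they are.

Things in the scene. Friction and masses are not known exactly. Their poses are not given: they have to be found in the camera images.
- bay: Dark wooden U-shaped charging bay fixed on the table, open towards the robot and on top; walls 60 mm high, 18 mm thick, no floor (the radio slides on the table top). Origin on the table, on the bay's centre line; +x points into the bay, the way the radio must go, y across it. Parallel side walls 236 mm apart from x = 20 to 120 mm; before that, from x = -12 to 20 mm, they flare to a mouth about 260 mm wide.
- bay_middle (a point): Fixed point of the bay, 60 mm in from its origin, 28 mm up. Left and right of it, at y = +70 and -70 mm and this height, are two brass spring contacts (18 mm round) on a black bar. Their free tips lie in line across the bay, somewhere from 7 mm before to 7 mm beyond this point; the depth differs each time and is not measured.
- radio: Heavy wooden table radio, 120 mm deep (x), 210 mm wide (y), 80 mm high, flat underside, 1.0 to 1.4 kg; sliding it straight takes 5 to 10 N, less at one corner. It starts straight to 0.12 rad before the bay, its back 20 to 50 mm before the bay's origin. Origin: centre of its underside; +x points to its back, which enters first and meets the contacts (origin then 60 mm before their tips). Front (-x, to the robot): two orange bumpers, a glass display between.
- push_left (a point): Centre of the front surface of the left (+y) orange corner bumper, 72 mm in front of the radio's origin (-x), 77.5 mm to its left and 41 mm up. The bumper is a rubber pad 55 mm wide (y), 74 mm high, its foot 4 mm above the table, standing 12 mm proud of the wooden front; it gives about 1 mm per 4 N, at most 8 mm. An orange patch on the radio's top marks the corner.
- push_right (a point): The same on the right (-y) orange corner bumper.
- display: Glass display in the middle of the radio's front, 90 mm wide and 56 mm high, standing 2 mm proud of the wood (10 mm behind the bumpers' surface). Its origin coincides with the radio's origin. Must not be touched.
- pad_left: Left orange corner bumper, described under push_left; its origin coincides with the radio's origin while it is not pressed.
- pad_right: Right orange corner bumper, described under push_right; its origin coincides with the radio's origin while it is not pressed.
- contact_left (a joint): How far the left (+y) spring contact is pressed in, in m: 0 free, 0.008 at the end of its travel. Stiffness about 2.2 N per mm.
- contact_right (a joint): The same for the right (-y) spring contact.
- bowl: Blue bowl, 104 mm wide, 45 mm high, standing left of the bay. Origin at the centre of its underside. Leave alone.
- goblet: Empty stemmed glass, 68 mm wide, 170 mm high, right of the bay. Origin at the centre of its foot. Leave alone.
- book: Red-covered book lying flat, 115 x 180 x 26 mm, right of the radio. Origin at the centre of its underside. Leave alone.
Things that resemble listed ones, but are neither listed nor needed, are in the scene too. Leave any blue look-alike of the radio alone.

How it is judged:
By the outcome, as a careful person would: the job done as asked, in the order asked, and still so for the second after the job is handed in, with the robot touching nothing.
It also fails if it takes over 72 s, if anything falls off the work surface, if the arm or the gripper's body presses on something with over 40 N, if the wrist force passes 120 N, or if a joint passes its speed limit or range.

## Working session

There is one attempt and no reset: what is moved stays moved. The work goes in short steps, each a Python script; the robot and the scene stay as the last script left them, time stands still between calls to the robot, and variables do not carry over. Pictures are saved under pics/ and viewed, about 8 in all and at most 12, crops included, and the job is handed in when it is done.

```bash
mkdir -p pics; cat > h.py <<'E'
import numpy as np, cv2
from rig import ctrl, status, eyes
def save(f,n): cv2.imwrite(f'pics/{n}.png',cv2.cvtColor(f['img'],cv2.COLOR_RGB2BGR))
def w(f,p): E=np.array(f['extrinsics']); return E[:3,:3]@np.array(p)+E[:3,3]
def cloud(f):
    K=np.array(f['mtx']);h,wd=f['range_z'].shape
    u,v=np.meshgrid(np.arange(wd),np.arange(h))
    xd=(u-K[0,2])/K[0,0];yd=(v-K[1,2])/K[1,1];x,y=xd.copy(),yd.copy()
    for _ in range(8):
        s=1+f['k1']*(x*x+y*y);x,y=xd/s,yd/s
    z=f['range_z'];P=np.stack([x*z,y*z,z],-1);E=np.array(f['extrinsics'])
    W=P@E[:3,:3].T+E[:3,3];W[z==0]=np.nan;return W
E
python3 - <<'E'
from h import *
np.set_printoptions(precision=4,suppress=True)
s=status.sense();print(s['t'],s['tool_pos'],s['orientation'],s['ft_force'])
ims=[]
for c in('top','side'):
    f=eyes.grab_frame(c);ims.append(f['img']);np.savez(f'{c}0.npz',W=cloud(f),img=f['img'])
    print(c,np.array(f['extrinsics'])[:3,3],f['mtx'][0][0],f['k1'])
    for n in('radio','bay','display','pad_left','bowl','goblet','book'):
        r=eyes.spot_in(f,n);print(n,[(w(f,q['centre']),round(q['confidence'],2)) for q in r])
cv2.imwrite('pics/a.png',cv2.cvtColor(ims[0],cv2.COLOR_RGB2BGR));cv2.imwrite('pics/b.png',cv2.cvtColor(ims[1],cv2.COLOR_RGB2BGR))
E
```

```text
0.0 [ 0.3025 -0.6032  0.2306] [-2.6728  1.6498  0.0015] [-0.3873 -0.5873 -0.81  ]
top [0.3776 0.0277 1.4192] 485.7225789870368 0.05923312091994385
radio [(array([ 0.5438, -0.1106,  0.0783]), 0.92), (array([ 0.3078, -0.164 ,  0.0833]), 0.79), (array([0.3497, 0.123 , 0.0784]), 0.63)]
bay [(array([ 0.7324, -0.0714,  0.0528]), 0.85)]
display [(array([ 0.5497, -0.1092,  0.0807]), 0.29)]
pad_left [(array([ 0.4727, -0.0426,  0.0797]), 0.66), (array([0.2666, 0.0843, 0.0784]), 0.5)]
bowl [(array([0.5855, 0.1252, 0.0225]), 0.56)]
goblet [(array([ 0.7078, -0.2748,  0.1648]), 0.92)]
book [(array([ 0.5798, -0.353 ,  0.0275]), 0.8)]
side [0.4521 0.6736 0.6473] 391.01189860153767 -0.06731561669558528
radio [(array([ 0.5402, -0.0448,  0.0808]), 0.88), (array([0.355 , 0.1564, 0.0756]), 0.7), (array([ 0.3071, -0.0975,  0.0793]), 0.56)]
bay [(array([0.7032, 0.0034, 0.0464]), 0.8)]
display []
pad_left [(array([ 0.4756, -0.0172,  0.0609]), 0.48), (array([ 0.2519, -0.0602,  0.0569]), 0.46)]
bowl [(array([0.5841, 0.1041, 0.0278]), 0.7)]
goblet [(array([0.7071, 0.0015, 0.0444]), 0.68), (array([ 0.7169, -0.2639,  0.1417]), 0.59)]
book [(array([ 0.5859, -0.3692,  0.0252]), 0.87), (array([0.6886, 0.0009, 0.0311]), 0.28)]
```

View pics/a.png

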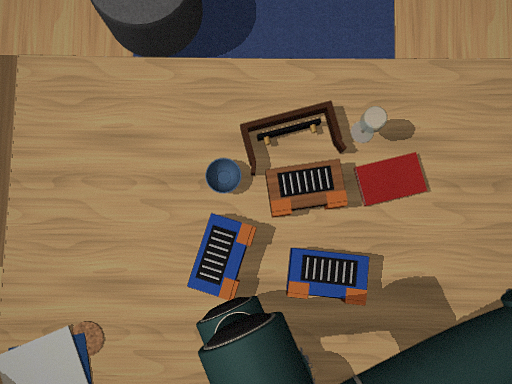

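View pics/b.png

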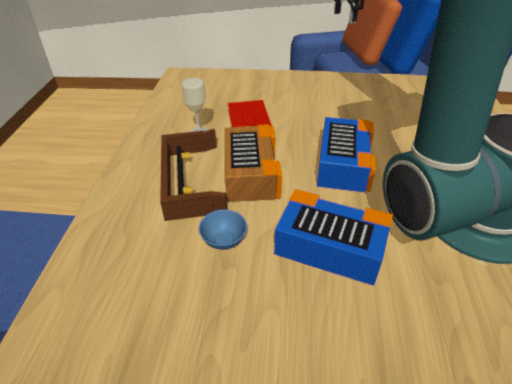

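The wooden radio is at about px (305,188) in the top view, with the bay behind it at (293,130). The two blue look-alikes are at (222,255) and (328,275), with the bowl at (222,175) and the goblet and book to the right. Next I fit the radio and bay poses from the depth data.

```bash
python3 - <<'E'
from h import *
np.set_printoptions(precision=4,suppress=True)
d=np.load('top0.npz');W=d['W'];P=W.reshape(-1,3);C=d['img'].reshape(-1,3).astype(int)
def rect(Q,n):
    r=cv2.minAreaRect((Q[:,:2]*1000).astype(np.float32));print(n,len(Q),r);print(cv2.boxPoints(r))
blue=(C[:,2]>C[:,0]+30)
m=(P[:,2]>.07)&(P[:,2]<.09)&(P[:,0]>.44)&(P[:,0]<.64)&(abs(P[:,1]+.11)<.14)&~blue
rect(P[m],'radio')
org=m&(C[:,0]>1.9*C[:,1])&(C[:,0]>150)
for s in(1,-1):
    q=P[org&(s*(P[:,1]+.11)>0)];print('patch',len(q),np.median(q,0),q.min(0),q.max(0))
b=(P[:,2]>.05)&(P[:,2]<.068)&(P[:,0]>.57)&(P[:,0]<.85)&(P[:,1]>-.245)&(P[:,1]<.07)&~blue
print(np.median(P[b],0));rect(P[b],'bay')
np.save('bay.npy',P[b]);np.save('rad.npy',P[m])
S=np.load('side0.npz')['W'];
import matplotlib
E
python3 - <<'E'
import numpy as np,cv2
im=np.full((600,700,3),255,np.uint8)
for n,c in(('bay.npy',(0,0,0)),('rad.npy',(0,100,255))):
    for p in np.load(n): cv2.circle(im,(int(350-(p[1]+.09)*1600),int(590-(p[0]-.45)*1600)),2,c,-1)
cv2.imwrite('pics/c.png',im)
E
```

```text
radio 3473 ((546.3893432617188, -110.6524429321289), (135.12661743164062, 210.03282165527344), 9.166953086853027)
[[ 462.9586  -17.7409]
 [ 496.4193 -225.0912]
 [ 629.8201 -203.564 ]
 [ 596.3594    3.7864]]
patch 6 [ 0.4831 -0.0353  0.0807] [ 0.4724 -0.0695  0.0792] [ 0.4966 -0.0145  0.0838]
patch 9 [ 0.5204 -0.1941  0.0814] [ 0.5013 -0.2103  0.0795] [ 0.5348 -0.1716  0.0854]
[ 0.7355 -0.0594  0.0596]
bay 1142 ((690.3206176757812, -72.6485595703125), (157.2407989501953, 277.2626647949219), 15.87424087524414)
[[ 576.7791   39.1912]
 [ 652.6178 -227.4979]
 [ 803.8622 -184.4883]
 [ 728.0234   82.2008]]Traceback (most recent call last):
  File "<stdin>", line 16, in <module>
ModuleNotFoundError: No module named 'matplotlib'
```

View pics/c.png

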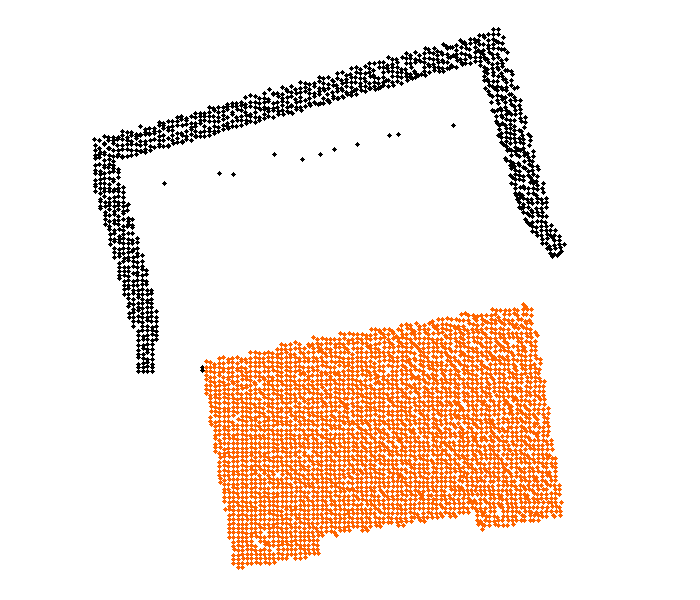

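```bash
cat > fit.py <<'E'
from h import *
from scipy.optimize import least_squares
P=np.load('bay.npy')[:,:2]
def seg(Q,a,b):
    a,b=np.array(a),np.array(b);t=np.clip((Q-a)@(b-a)/((b-a)@(b-a)),0,1)
    return np.linalg.norm(Q-a-t[:,None]*(b-a),axis=1)
S=[]
for s in(1,-1): S+=[((.020,s*.127),(.129,s*.127)),((-.012,s*.139),(.020,s*.127))]
S+=[((.129,-.127),(.129,.127))]
def loc(Q,p): c,s=np.cos(p[2]),np.sin(p[2]);return (Q-p[:2])@np.array([[c,-s],[s,c]])
def res(p): return np.min([seg(loc(P,p),a,b) for a,b in S],0)
r=least_squares(res,[.63,-.09,.27],loss='soft_l1',f_scale=.006)
L=loc(P,r.x);L=L[res(r.x)<.02]
print('bay',r.x,'med res',np.median(res(r.x)),'ends',np.percentile(L[:,0],[.5,99.5]),np.percentile(L[:,1],[.5,99.5]))
k=L[:,0]>.115;print('back wall x',np.percentile(L[k&(abs(L[:,1])<.1),0],[2,50,98]))
for s in(1,-1):
    q=L[(s*L[:,1]>.09)&(L[:,0]<.1)&(L[:,0]>.03)];print('side y',np.percentile(q[:,1],[2,50,98]))
np.save('baypose.npy',r.x)
y=np.radians(9.167);o=np.array([[.5464+.006*np.cos(y),-.11065+.006*np.sin(y)]])
print('radio in bay',loc(o,r.x),y-r.x[2])
E
python3 fit.py
```

```text
bay [ 0.63210452 -0.08946909  0.26714233] med res 0.004553010722714329 ends [-0.00814838  0.1384301 ] [-0.1360657   0.13581283]
back wall x [0.12158723 0.12924923 0.1381922 ]
side y [0.11772157 0.12626169 0.13481958]
side y [-0.13586479 -0.12608047 -0.11739646]
radio in bay [[-0.08229018  0.00155269]] -0.10714799945102105
```

```bash
cat >> h.py <<'E'
from scipy.spatial.transform import Rotation as R
np.set_printoptions(precision=4,suppress=True)
bp=np.load('baypose.npy');c,s=np.cos(bp[2]),np.sin(bp[2])
B=np.array([[c,-s],[s,c]]);xt=np.r_[-B[:,1],0];zt=np.array([0,0,-1.])
ORI=R.from_matrix(np.c_[xt,np.cross(zt,xt),zt]).as_rotvec()
Z=.025
def wp(x,y,z=Z): return np.r_[B@[x,y]+bp[:2],z]
def st():
    q=status.sense();f=np.array(q['ft_force']);p=B.T@(np.array(q['tool_pos'])[:2]-bp[:2])
    return q['t'],p,-(f[:2]@B[:,0]),f   # t, tcp in bay, push force
def push(y,x0,x1,fmax,step=.003,feed=.05,f0=0,log=True):
    """from x0 advance along bay x to x1 or until force>fmax; retreat 20 mm; returns (x at touch, x end, force)"""
    x=x0;touch=None;tr=[]
    while x<x1-1e-5:
        x=min(x+step,x1);ctrl.move_linear(wp(x,y),feed=feed)
        t,p,f,_=st();f-=f0;tr.append((round(p[0]*1e3,1),round(f,1)))
        if touch is None and f>1.5: touch=p[0]
        if f>fmax: break
    if log: print('y',y,'t %.1f'%t,tr)
    return touch,p[0],f
def back(y,x): ctrl.move_linear(wp(x,y),feed=.12)
E
python3 - <<'E'
from h import *
ctrl.move_gripper(0,20)
ctrl.goto(wp(-.20,-.068,.2),ORI)
ctrl.move_linear(wp(-.195,-.068),feed=.2)
ctrl.dwell(.2);t,p,f,F=st();print(t,p,f,F,status.sense()['gripper_width'])
r=push(-.068,-.195,-.150,15,f0=f)
print(r);f=eyes.grab_frame('top');save(f,'d')
E
```

```text
4.3583 [-0.1946 -0.0683] 0.6076019809072081 [-0.3552 -1.0039  0.3124] 0.00022301662739108966
y -0.068 t 8.1 [(np.float64(-191.7), np.float64(-0.8)), (np.float64(-188.8), np.float64(-1.1)), (np.float64(-185.9), np.float64(-1.2)), (np.float64(-182.9), np.float64(-0.3)), (np.float64(-179.9), np.float64(-0.8)), (np.float64(-177.0), np.float64(1.9)), (np.float64(-174.0), np.float64(1.1)), (np.float64(-171.0), np.float64(1.2)), (np.float64(-168.0), np.float64(0.6)), (np.float64(-164.9), np.float64(1.6)), (np.float64(-161.9), np.float64(2.2)), (np.float64(-159.0), np.float64(1.7)), (np.float64(-156.0), np.float64(2.0)), (np.float64(-153.0), np.float64(1.9)), (np.float64(-150.0), np.float64(2.4))]
(np.float64(-0.17703885450199097), np.float64(-0.14996201170763399), np.float64(2.367275717290636))
```

View pics/d.png

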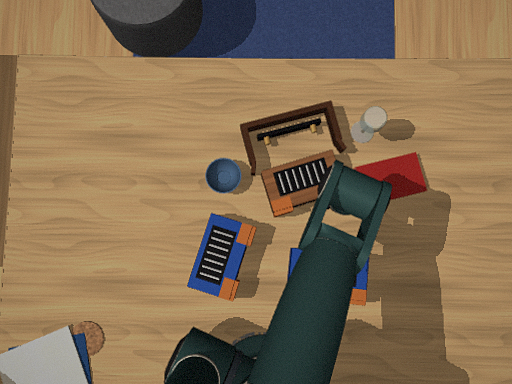

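The radio has turned counter-clockwise and its right corner, at about px (330,160), is now ahead. It is entering the mouth of the bay. Left corner next.

```bash
cat >> h.py <<'E'
def walk(seq,f0=.6):
    "seq of (y, xstart(tcp), xend); moves over at a safe x behind"
    for y,xa,xb,fm in seq:
        t,p,f,_=st();xs=min(p[0],xa)-.012
        back(p[1],xs);ctrl.move_linear(wp(xs,y),feed=.2);ctrl.move_linear(wp(xa,y),feed=.1)
        f0=st()[2]
        print(push(y,xa,xb,fm,step=.005,feed=.08,f0=f0))
def look():
    "radio pose in bay frame from top camera, by fitting back/side edges of its top"
    f=eyes.grab_frame('top');W=cloud(f);P=W.reshape(-1,3);L=(P[:,:2]-bp[:2])@B
    C=f['img'].reshape(-1,3).astype(int)
    m=(abs(P[:,2]-.08)<.007)&(abs(L[:,1])<.13)&(L[:,0]>-.2)&(L[:,0]<.11)&(C[:,0]>C[:,2])
    return f,L[m]
E
python3 - <<'E'
from h import *
walk([(.077,-.168,-.133,12)])
f,L=look();save(f,'e');r=cv2.minAreaRect((L*1000).astype(np.float32));print(len(L),r)
E
```

```text
y 0.077 t 11.4 [(np.float64(-163.0), np.float64(-0.1)), (np.float64(-157.8), np.float64(-0.1)), (np.float64(-153.0), np.float64(0.8)), (np.float64(-148.0), np.float64(1.3)), (np.float64(-142.9), np.float64(-0.1)), (np.float64(-137.9), np.float64(1.8)), (np.float64(-132.9), np.float64(1.4))]
(np.float64(-0.13791440296358487), np.float64(-0.13288966025546983), np.float64(1.436485365292199))
1884 ((-58.927001953125, 2.1112518310546875), (210.58621215820312, 134.73634338378906), 84.48685455322266)
```

View pics/e.png

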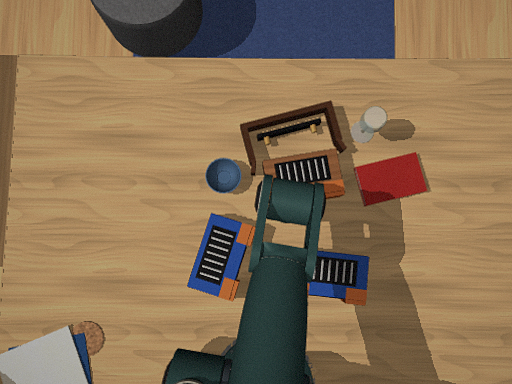

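The right corner, at about px (340,187), is clear and the poses agree. The fit gives yaw -0.096 and origin x = -53 mm. I'll keep walking it in.

```bash
python3 - <<'E'
from h import *
def rp():
    f,L=look();r=cv2.minAreaRect((L*1000).astype(np.float32));print(len(L),r);return f
walk([(-.074,-.152,-.119,12)]);rp()
walk([(.077,-.140,-.109,12)]);f=rp();save(f,'f')
E
```

```text
y -0.074 t 14.8 [(np.float64(-147.0), np.float64(1.1)), (np.float64(-142.0), np.float64(1.2)), (np.float64(-137.0), np.float64(0.7)), (np.float64(-131.9), np.float64(0.6)), (np.float64(-126.9), np.float64(1.2)), (np.float64(-122.0), np.float64(1.4)), (np.float64(-119.1), np.float64(4.2))]
(np.float64(-0.1191236325013275), np.float64(-0.1191236325013275), np.float64(4.247957555878618))
2247 ((-56.30766296386719, 5.0040740966796875), (159.80584716796875, 210.53219604492188), 2.774589776992798)
y 0.077 t 18.2 [(np.float64(-135.0), np.float64(-0.8)), (np.float64(-129.8), np.float64(0.5)), (np.float64(-124.9), np.float64(-0.1)), (np.float64(-119.9), np.float64(-0.3)), (np.float64(-114.9), np.float64(0.9)), (np.float64(-109.9), np.float64(-0.3)), (np.float64(-109.1), np.float64(3.5))]
(np.float64(-0.10912819839870443), np.float64(-0.10912819839870443), np.float64(3.5494232823184175))
1798 ((-33.55561065673828, 3.3924713134765625), (211.0185546875, 135.33445739746094), 86.89421081542969)
```

```bash
cat >> h.py <<'E'
def rp(tag=''):
    f,L=look();h=np.histogram2d(L[:,0],L[:,1],bins=[np.arange(-.2,.11,.005),np.arange(-.13,.131,.005)])
    r=cv2.minAreaRect((L*1000).astype(np.float32));a=r[2] if r[2]<45 else r[2]-90
    a=np.radians(a)
    print(tag,'rect',np.round(r[0],1),np.round(r[1],1),'yaw %.3f'%a,'origin x %.1f'%(r[0][0]+6));return f
E
python3 - <<'E'
from h import *
walk([(-.075,-.120,-.099,12),(.077,-.117,-.098,12)]);rp()
t,p,f,_=st();back(p[1],-.16);
for i in range(5): ctrl.dwell(.05);print(st()[2])
f=rp();save(f,'g')
E
```

```text
y -0.075 t 21.1 [(np.float64(-114.9), np.float64(1.5)), (np.float64(-109.9), np.float64(0.9)), (np.float64(-105.0), np.float64(1.3)), (np.float64(-99.9), np.float64(2.0)), (np.float64(-99.2), np.float64(3.8))]
(np.float64(-0.09994058331127025), np.float64(-0.09916688383675225), np.float64(3.8069726766374345))
y 0.077 t 23.6 [(np.float64(-112.0), np.float64(0.5)), (np.float64(-106.8), np.float64(-0.2)), (np.float64(-102.0), np.float64(1.6)), (np.float64(-98.1), np.float64(2.6))]
(np.float64(-0.101957483581507), np.float64(-0.09805074603092996), np.float64(2.5668622728989954))
 rect [-17.9   4.8] [210.5 131.7] yaw -0.010 origin x -11.9
-0.01651298080501398
-0.6065903593924146
-0.19954053183354833
0.1579779458328318
0.43035962960658075
 rect [-17.9   4.8] [210.9 132.5] yaw -0.008 origin x -11.9
```

View pics/g.png

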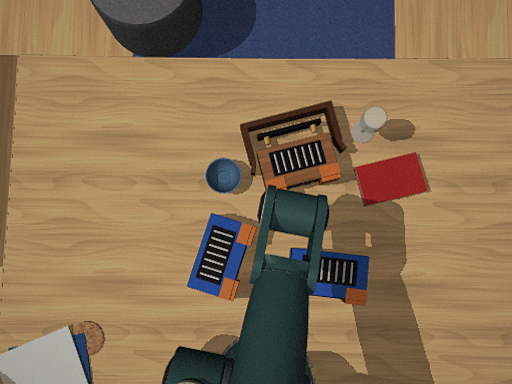

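The radio is now between the side walls and nearly square (yaw -0.009, origin x about -12 mm), with the brass tips at px (268,142) and (314,128) just ahead. From here I take fine steps and feel for the contacts.

```bash
cat >> h.py <<'E'
def fine(y,xa,xb,fm,step=.0015):
    t,p,f,_=st();xs=min(p[0],xa)-.012
    if abs(p[1]-y)>.02: back(p[1],xs);ctrl.move_linear(wp(xs,y),feed=.2)
    ctrl.move_linear(wp(xa,y),feed=.1);ctrl.dwell(.1)
    f0=np.mean([(ctrl.dwell(.02),st()[2])[1] for _ in range(4)]);tr=[];x=xa
    while x<xb-1e-5:
        x=min(x+step,xb);ctrl.move_linear(wp(x,y),feed=.03)
        f=np.mean([(ctrl.dwell(.02),st()[2])[1] for _ in range(4)])-f0
        tr.append((float(round(st()[1][0]*1e3,1)),float(round(f,1))))
        if f>fm: break
    print('y',y,'t %.1f'%st()[0],tr)
E
python3 - <<'E'
from h import *
fine(-.072,-.103,-.090,8)
fine(.082,-.105,-.090,8)
f=rp();save(f,'i')
E
```

```text
y -0.072 t 29.6 [(-101.5, 0.3), (-100.0, -0.2), (-98.6, 2.9), (-97.1, 4.6), (-95.5, 3.5), (-94.0, 4.2), (-92.5, 4.6), (-91.0, 3.9), (-90.0, 4.9)]
y 0.082 t 34.5 [(-103.5, -0.1), (-102.0, 0.2), (-100.5, 0.5), (-99.0, 0.1), (-97.5, 0.3), (-96.1, 2.4), (-94.6, 3.8), (-93.0, 3.6), (-91.5, 3.7), (-90.0, 4.1)]
 rect [-9.7  4.6] [210.6 132.4] yaw -0.006 origin x -3.7
```

```bash
python3 - <<'E'
from h import *
fine(-.072,-.092,-.081,7.5,.0018)
fine(.082,-.092,-.081,7.5,.0018)
f=rp();save(f,'j')
E
```

```text
y -0.072 t 38.4 [(-90.4, 2.2), (-88.6, 5.0), (-86.6, 3.5), (-84.9, 4.3), (-83.0, 4.1), (-81.2, 4.2), (-81.0, 5.3)]
y 0.082 t 42.3 [(-90.2, 0.5), (-88.5, 2.6), (-86.7, 4.0), (-84.8, 3.3), (-83.0, 3.3), (-81.2, 3.3), (-81.1, 4.3)]
 rect [-1.3  4.6] [132.4 209.9] yaw 0.002 origin x 4.7
```

```bash
python3 - <<'E'
from h import *
fine(-.072,-.083,-.073,7.5,.0018)
fine(.082,-.083,-.073,7.5,.0018)
f=rp()
E
```

```text
y -0.072 t 45.2 [(-81.4, 2.1), (-79.6, 5.4), (-77.9, 5.2), (-76.4, 8.5)]
y 0.082 t 48.2 [(-81.2, -0.1), (-79.6, 3.9), (-77.9, 4.6), (-76.4, 8.6)]
 rect [2.  5.2] [210.4 132.6] yaw -0.002 origin x 8.0
```

Both springs can be felt: force rises from about 5 to 8.5 N on each side at the same depth. I'll do one more gentle round so both are surely pressed in, then retreat and check.

```bash
python3 - <<'E'
from h import *
fine(-.072,-.0795,-.0735,9.8,.0015)
fine(.082,-.0795,-.0735,9.8,.0015)
t,p,f,_=st();back(p[1],-.13);rp('released')
E
```

```text
y -0.072 t 50.8 [(-78.2, 2.5), (-76.9, 7.3), (-75.8, 10.5)]
y 0.082 t 53.4 [(-78.2, 2.5), (-76.9, 6.5), (-75.7, 10.5)]
released rect [2.3 5.5] [133.2 211. ] yaw 0.008 origin x 8.3
```

```bash
python3 - <<'E'
from h import *
fine(-.072,-.0800,-.0715,12.8,.0016)
fine(.082,-.0800,-.0715,12.8,.0016)
t,p,f,_=st();back(p[1],-.125);f=rp('released');save(f,'k');print(st()[0])
E
```

```text
y -0.072 t 57.8 [(-78.5, 0.4), (-77.1, 5.4), (-75.9, 9.3), (-74.7, 12.0), (-73.4, 15.3)]
y 0.082 t 61.0 [(-78.5, 1.1), (-77.1, 5.5), (-75.9, 8.8), (-74.6, 11.8), (-73.4, 14.3)]
released rect [2.6 5.8] [133.7 210.8] yaw 0.007 origin x 8.6
61.6583
```

View pics/k.png

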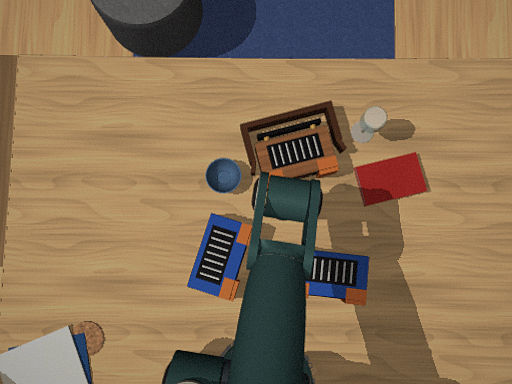

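```bash
python3 - <<'E'
from h import *
ctrl.dwell(.2);print(st());ctrl.job_done()
E
```

```text
(61.8583, array([-0.1246,  0.0823]), np.float64(0.1888646305705903), array([-0.2724,  0.28  ,  0.1923]))
the job is handed in; nothing more can be done
```

I walked the radio into the bay with alternating pushes on the right and left bumpers, and handed the job in at about 62 s with the gripper clear. I judge it done, but I had no direct reading of how far the contacts are pressed in.

- **Finding the contacts:** Sliding one corner took about 4–5 N, and the push force then rose on both sides at the same depth. I took this as the springs.
- **Final pushes:** I pressed each corner gently to 15.3 N (right) and 14.3 N (left). The largest force I read was 15.3 N.
- **Square:** After I let go, the top camera gave a yaw of 0.007 rad to the bay. Before the last round, the two bumpers met the finger within about 0.3 mm of the same depth. I did not touch them again afterwards.
- **Depth:** The radio's origin reads 8.6 mm. The tips can be at most 7 mm beyond the bay's middle point, so this fits pressed contacts, but calibration is only good to about 2 mm.
- **Contacts pressed in:** From the forces, I estimate each contact is pressed 1–2 mm at rest.
- **Other things:** The bowl, goblet, book and blue look-alikes appear unmoved in the last picture. I kept the finger on the bumpers and away from the display throughout.
- **A check that failed:** One camera pose fit midway was spoiled by the gripper in view. I ignored it and used the next one.

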